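# Take the wing cap off a gas regulator whose thread hand is unknown

### The arm

A 7-joint arm with a two-finger parallel gripper is mounted at the origin on a cart in front of the work surface, level with it; the furniture and walls round the work are solid. World frame = base frame: x ahead of the robot, y to its left, z up, the work surface at z = 0. Lengths are in mm, angles in rad, forces in N, time in s.
With the tool pointing down it reaches from about 400 to 875 mm from the base axis. Payload 4.4 kg.
Tool frame: the origin (TCP) lies at the very end of the fingers, on their centre line; the grasp point (between the pads) lies 19 mm behind it; z points along the fingers, x is the direction in which the jaws open and shut, and the axes are right-handed (so a half turn about z gives the same grasp; the last joint's range is limited). The gripper opens to 85 mm and grips with 20 to 120 N. Pads are 22 mm wide; open, the fingers measure 114 mm over their backs; the gripper's body (76 mm by 85 mm) begins 54 mm behind the grasp point. The pads swing forward as they close: fully open they stand 13 mm farther back than shut.
Start: joints at [-1.382, 0.628, 0.038, 1.517, -0.027, 0.996, -0.02], TCP at [163.809, 629.035, 231.313] pointing down, gripper open.
Joint ranges: [-3.06, 3.06], [-0.37, 2.12], [-1.25, 1.32], [0.18, 2.47], [-1.1, 4.24], [0.23, 1.98], [-2.94, 2.94]. Speed limits (rad/s): [2.57, 2.57, 3.14, 3.14, 3.14, 3.14, 3.14].

### API

Orientations are given as [roll, pitch, yaw] about the fixed x, y, z axes, in that order (R = Rz(yaw) Ry(pitch) Rx(roll)).
In Python, from cell import * gives the robot as it stands. The module is installed in compiled form; this text tells all that it offers.
- The arm moves only by the tool play_rows, never from a script. Its argument "targets" is a list of rows, each an object with "slide": the shift along the tool's x, y, z in mm, a list of three; "turn": the turn, a rotation vector about the tool's x, y, z in degrees, a list of three; "hand": the finger opening in mm, from 0 to 85.4. A call has 1 to 5 rows; each row shifts and turns the commanded pose from where the row before left it, along the tool's axes as they then stand; what a row does not reach is not made up. A row lasts 1/8 s, in which the tool goes at most 62.5 mm and 10.7 degrees, less where a joint would pass 70% of its speed; a pose out of reach is approached as far as the arm can. A call is refused whole if a number of a shift passes 62.5 or a number of a turn 10.7, either way. A call with a gripper value outside its range is refused whole. The fingers move at their own pace and stop on an object; the grip force is fixed at half the most. Time passes only in rows, so rows that do not move let the fingers close. It gives the time, the measured TCP pose, the force and the opening at its end, in the units of the state.
- read_state(): the state, without advancing time (a new reading comes with each control period).
- get_image(name): name is "scene" or "top" or "wrist"; returns (picture, depth): 400x640x3 uint8, blue, green, red; 400x640 float32, mm along the optical axis (not along the pixel's ray), 0 where there is no reading.
- calibration(name): a dict with "K" (3x3 intrinsics, pixels), "R" (3x3) and "t" (3): a world point X has camera coordinates R X + t. Camera axes: x right, y down, z forward; pixel columns grow to the right and rows downward; lengths in mm; the calibration is good to about 2 mm. A picture is of the moment at which its call begins: read the wrist's pose just before it. calibration takes no time and is no camera call; for the wrist camera it gives the pose at the moment of the call.
- finish_job(): hands the job in, once; it reports no verdict.
The state is a dict: "clock": time; "qpos": joint angles; "qd": joint speeds; "tau": joint torques, N m; "eef_pos": TCP position; "tool_rot": TCP orientation; "force": force on the tool from outside, world axes, zero at the start; "torque": the same for the moment, N m; "width": finger opening in mm.
Only numpy, scipy, OpenCV 4.12 (cv2) and the standard library are available. Lean on these libraries where they do the work, as an engineer would, in place of code of your own. Each camera call takes 0.05 s, during which the arm holds its last target.

### The job

The blanking cap of the gas regulator on the worktop has to come off so that a burner hose can be fitted, but nobody knows whether this outlet has a left-hand or a right-hand thread, and forced the wrong way it jams. Try the cap by its wing one way and the other to find which way it loosens, turn it that way about a quarter turn until its short thread is free, then lift it off and finish while holding it in the gripper, more than 5 cm above the outlet and over it. Leave the flour shaker, the peeler and the kitchen timer standing round it where they are.

Things in the scene. Friction and masses are not known exactly. Their poses are not given: they have to be found in the camera images.
- regulator: grey cast gas regulator, fixed to the worktop: base plate 185x86x10 mm, upright outlet pipe at its front end, and a round housing 92 mm wide with a tower 52 mm wide, 110 mm high, whose axis is 92 mm behind the outlet along +x; hose inlet to x = +170 mm. Origin on the worktop on the outlet's axis, z up; yaw within 40 degrees either way
- outlet (a point): centre of the outlet pipe's top face, 110 mm above the worktop; the seated cap rests on it, with about 2 mm of play up and down and 1.5 mm sideways, no spring; left alone it stays where it was turned
- cap: steel wing cap, about 120 g, on the outlet: ribbed round skirt 58 mm across, 33 mm high, with an upright wing on top, 44 mm long, 14 mm thick, 33 mm high. Origin on its axis at the skirt's lower rim, 81 mm above the worktop when seated; z up, x along the wing, which at the start lies along the regulator's x to within 3 degrees
- cap_wing (a point): point in the wing to grip, on the cap's axis, 53 mm above the cap's origin (134 mm above the worktop when seated); the wing reaches 13 mm above and 20 mm below it. Axes as the cap's
- cap_lug (a point): one of two hidden lugs in the skirt, 20 mm from the axis along the cap's x; they hold the cap down. The loosening way it turns freely (under 0.1 N m) and lifts off from 75 to 105 degrees of turn; the other way it meets a hard stop after 2 to 9 degrees, and forced 20 degrees or more it can jam. Which way loosens changes from start to start and cannot be seen
- shaker: steel shaker with handle, 66 x 90 x 93 mm, stands left of the regulator; origin under its centre; to be left alone
- peeler: blue-handled peeler, 170 x 25 x 18 mm, lying right of the regulator; origin under its centre; to be left alone
- clock: white kitchen timer 32 x 66 x 62 mm, right of and in front of the regulator; origin under its centre; to be left alone
Mind the look-alikes: they are no part of the job. What is shaped like the regulator but purple is not meant.

How it is judged (in metres and radians):
On the way:
1. the cap is turned loose while still seated: its wing at least 65 degrees from the start, either way, and its rim within 5 mm of the seated height (angle between the x axis of cap and the x axis of regulator, either way round above 1.134 rad and z of cap in the frame of regulator below 0.086 m and horizontal distance between cap and outlet below 0.005 m), for 0.1 s.
At the end, for the whole second after the job is handed in: the cap is held still between the fingers (more than 1 N, slower than 30 mm/s), at least 50 mm above its seated height and below 0.35 m, its origin within 80 mm of the outlet's axis and touching no part of the regulator; shaker, peeler and timer are within 30 mm of where they stood (z of cap in the frame of regulator above 0.131 m and height (world z) of cap below 0.35 m and horizontal distance between cap and outlet below 0.08 m and contact force between the fingers and cap above 1 N and contact force between cap and regulator below 0.1 N and linear speed of cap below 0.03 m/s and distance of each of shaker, peeler, clock from where it was at the start of the episode below 0.03 m); the arm keeps its last pose, push and grip.
It fails at once if the shaker, the peeler or the timer is displaced by more than 30 mm (distance of any of shaker, peeler, clock from where it was at the start of the episode above 0.03 m).
It also fails if it takes over 42 s, if anything falls off the work surface, if the arm or the gripper's body presses on something with over 40 N, if the wrist force passes 120 N, or if a joint passes its speed limit or range.

## Working session

There is one attempt and no reset: what is moved stays moved. The work goes in short steps, Python scripts to look and compute and a tool call to move; the robot and the scene stay as the last step left them, time stands still between calls to the robot, and variables do not carry over. Pictures are saved under pics/ and viewed, and the job is handed in when it is done.

Besides the shell and the picture viewer there is one more tool, called after "Emit:" as name([rows], argument=value, ...), one row to a line, values as JSON. play_rows: Moves the arm, as the interface text tells. Its arguments: {"type":"object","properties":{"targets":{"type":"array"}},"required":["targets"]}

```bash
mkdir -p pics; python3 - <<'E'
from cell import *
import cv2,numpy as np
s=read_state();print({k:np.round(v,3).tolist() for k,v in s.items()})
for n in("scene","top"):
    im,d=get_image(n);c=calibration(n);np.savez(n+".npz",im=im,d=d,**c);cv2.imwrite(f"pics/{n}0.png",im)
    print(n,np.round(c["K"],1).tolist(),np.round(c["R"],3).tolist(),np.round(c["t"]).tolist())
E
```

```text
{'clock': 0.0, 'qpos': [-1.382, 0.629, 0.038, 1.518, -0.027, 0.996, -0.02], 'qd': [0.001, -0.001, 0.0, 0.0, -0.001, 0.001, -0.001], 'tau': [-0.001, -56.34, 1.226, -19.345, 0.011, 0.011, 0.0], 'eef_pos': [163.664, 628.395, 230.404], 'tool_rot': [3.142, 0.002, 1.316], 'force': [0.104, -0.083, -0.187], 'torque': [-0.02, 0.019, 0.003], 'width': 84.999}
scene [[375.0, 0.0, 315.9], [0.0, 375.0, 201.1], [0.0, 0.0, 1.0]] [[0.7, -0.714, -0.003], [-0.555, -0.541, -0.632], [0.45, 0.444, -0.775]] [-383.0, 355.0, 694.0]
top [[499.3, 0.0, 318.9], [0.0, 499.3, 194.3], [0.0, 0.0, 1.0]] [[-0.02, -0.999, -0.035], [-0.991, 0.024, -0.129], [0.13, 0.032, -0.991]] [18.0, 551.0, 950.0]
```

```bash
ls pics
```

```text
scene0.png
top0.png
```

View pics/scene0.png

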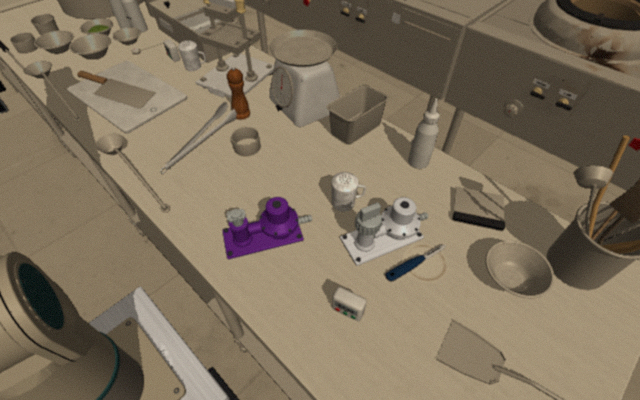

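View pics/top0.png

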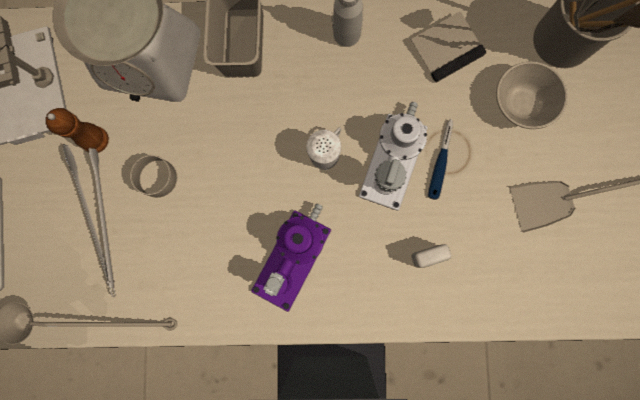

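The grey regulator is at about (395,155) in top, with its cap at (390,175). The shaker is at (324,148), the peeler at (440,160) and the timer at (432,256). The purple look-alike is at (290,260). Next I'll measure the grey one.

```bash
cat > h.py <<'E'
import numpy as np,cv2
def cloud(f):
    z=np.load(f);K,R,t,d=z["K"],z["R"],z["t"],z["d"]
    v,u=np.mgrid[:400,:640]
    C=np.stack([(u-K[0,2])/K[0,0]*d,(v-K[1,2])/K[1,1]*d,d],-1)
    return z["im"],(C-t.ravel())@R
def ray(f,u,v,h):
    z=np.load(f);K,R,t=z["K"],z["R"],z["t"].ravel()
    r=R.T@np.array([(u-K[0,2])/K[0,0],(v-K[1,2])/K[1,1],1]);o=-R.T@t
    return o+r*(h-o[2])/r[2]
E
python3 - <<'E'
from h import *
im,P=cloud("top.npz")
cv2.imwrite("pics/crop0.png",cv2.resize(im[90:280,300:480],None,fx=3.1,fy=3.1,interpolation=cv2.INTER_CUBIC))
sub=np.zeros((400,640),bool);sub[95:212,350:432]=1
# base, tower top, wing
def rep(n,lo,hi,m=sub):
    q=m&(P[...,2]>lo)&(P[...,2]<hi);p=P[q];c=p[:,:2].mean(0)
    r=cv2.minAreaRect(p[:,:2].astype(np.float32));print(n,q.sum(),c.round(1),p[:,2].mean().round(1),np.round(r[0],1),np.round(r[1],1),round(r[2],1))
rep("base",6,14)
s2=sub.copy();s2[:145]=0
rep("wing",138,155,s2);rep("wing+",120,155,s2);rep("skirt",108,119,s2)
s3=sub.copy();s3[145:]=0
rep("tower",104,116,s3)
for n,(a,b,c,d) in dict(shaker=(120,175,300,345),clock=(240,270,410,455),peeler=(115,205,425,460)).items():
    m=np.zeros_like(sub);m[a:b,c:d]=1;rep(n,10,120,m)
im2,P2=cloud("scene.npz")
sub=np.zeros((400,640),bool);sub[195:255,350:430]=1
a=sub.copy();a[:,385:]=0;rep2=lambda n,lo,hi,m:None
P=P2
rep("S wing",138,155,a);rep("S wing+",122,155,a);b=sub.copy();b[:,:388]=0;rep("S tower",104,116,b)
E
```

```text
base 1335 [ 581.9 -131.8] 10.2 [ 640.8 -148.1] [158.9 241.4] 84.7
wing 203 [ 574.6 -127.5] 146.8 [ 575.1 -127.9] [13.8 44.3] 70.1
wing+ 228 [ 573.7 -126.9] 144.9 [ 575.1 -127.7] [14.  44.3] 69.9
skirt 478 [ 573.  -126.5] 114.0 [ 575.3 -127.6] [53.6 52.6] 37.8
tower 527 [ 660.3 -160.4] 107.1 [ 660.8 -160.5] [48.2 49.2] 86.8
shaker 1112 [633.7  -6.7] 82.7 [643.5  -5.7] [64.8 78.7] 88.3
clock 629 [ 426.6 -203.4] 58.2 [ 426.7 -206.6] [30.5 66. ] 16.7
peeler 570 [ 599.9 -235.3] 14.8 [ 626.4 -225.4] [ 57.  168.3] 78.6
S wing 142 [ 574.1 -132.4] 144.6 [ 575.5 -131.5] [14.7 43.4] 71.0
S wing+ 232 [ 572.5 -133.2] 139.0 [ 575.5 -131.5] [15.  43.4] 69.9
S tower 255 [ 659.8 -164.8] 106.1 [ 661.1 -164.6] [46.3 48.5] 37.2
```

View pics/crop0.png

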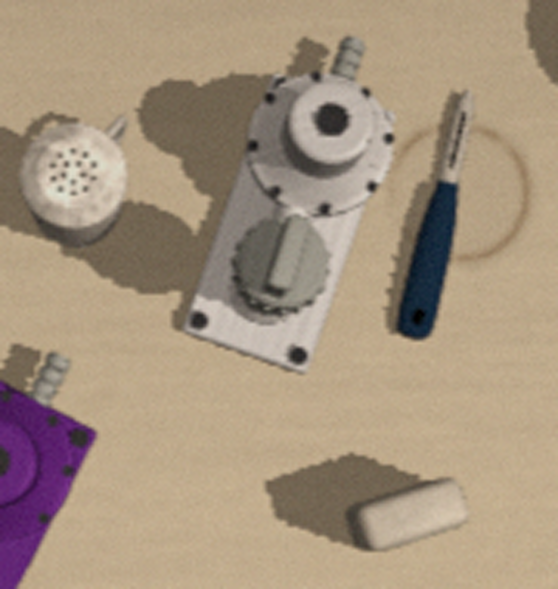

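Emit:
play_rows([
  {"slide":[-42,39,-5],"turn":[0,0,0],"hand":85},
  {"slide":[-42,39,-5],"turn":[0,0,0],"hand":85},
  {"slide":[-42,39,-5],"turn":[0,0,0],"hand":85},
  {"slide":[-42,39,-5],"turn":[0,0,0],"hand":85},
  {"slide":[-42,39,-5],"turn":[0,0,0],"hand":85},
])

```text
clock: 0.72
eef_pos: [300.2, 374.8, 256.3]
tool_rot: [3.142, 0.0, 1.316]
force: [0.8, -0.1, 0.8]
width: 85.1
```

Emit:
play_rows([
  {"slide":[-42,39,-2],"turn":[0,0,0],"hand":85},
  {"slide":[-42,39,-2],"turn":[0,0,0],"hand":85},
  {"slide":[-42,39,0],"turn":[0,0,0],"hand":85},
  {"slide":[-42,39,0],"turn":[0,0,0],"hand":85},
  {"slide":[-42,39,0],"turn":[0,0,0],"hand":85},
])

```text
clock: 1.35
eef_pos: [435.9, 122.6, 260.3]
tool_rot: [-3.142, -0.0, 1.316]
force: [0.3, 0.9, -0.1]
width: 85.1
```

Emit:
play_rows([
  {"slide":[-42,39.5,0],"turn":[0,0,0],"hand":85},
  {"slide":[-42,39.5,0],"turn":[0,0,0],"hand":85},
  {"slide":[-42,39.5,0],"turn":[0,0,0],"hand":85},
  {"slide":[-42,40,0],"turn":[0,0,0],"hand":85},
  {"slide":[-41,40,0],"turn":[0,0,6],"hand":85},
])

```text
clock: 1.98
eef_pos: [575.2, -129.7, 260.0]
tool_rot: [-3.141, -0.0, 1.209]
force: [0.7, 1.2, -0.1]
width: 84.8
```

Emit:
play_rows([
  {"slide":[0,0,0],"turn":[0,0,0],"hand":85},
  {"slide":[0,0,0],"turn":[0,0,0],"hand":85},
])

```text
clock: 2.22
eef_pos: [574.2, -127.3, 259.6]
tool_rot: [-3.14, -0.0, 1.212]
force: [-0.5, 0.6, -0.6]
width: 85.1
```

```bash
python3 - <<'E'
from cell import *
from h import *
s=read_state();c=calibration("wrist");im,d=get_image("wrist");np.savez("w1.npz",im=im,d=d,**c);cv2.imwrite("pics/w1.png",im)
print({k:np.round(s[k],3).tolist() for k in("qpos","eef_pos","tool_rot","force","torque")})
im,P=cloud("w1.npz")
near=(np.hypot(P[...,0]-575,P[...,1]+130)<40)&(d>0)
for lo,hi in((140,155),(108,119)):
    q=near&(P[...,2]>lo)&(P[...,2]<hi);p=P[q]
    print(q.sum(),p.mean(0) if len(p) else "",cv2.minAreaRect(p[:,:2].astype(np.float32)) if len(p)>3 else "")
q=(np.hypot(P[...,0]-660,P[...,1]+162)<40)&(d>0)&(P[...,2]>104)&(P[...,2]<116);p=P[q];print(q.sum(),cv2.minAreaRect(p[:,:2].astype(np.float32)) if len(p)>3 else "")
E
```

```text
{'qpos': [0.03, 0.517, 0.22, 1.664, -0.131, 0.977, 1.507], 'eef_pos': [574.15, -127.306, 259.565], 'tool_rot': [-3.14, -0.0, 1.212], 'force': [-0.548, 0.552, -0.613], 'torque': [-0.024, -0.078, -0.052]}
819 [ 574.892604   -130.22683953  146.93346001] ((576.1541748046875, -130.96340942382812), (13.371699333190918, 43.24778366088867), 69.7135009765625)
1741 [ 573.72875299 -129.49774914  114.08723681] ((575.7576904296875, -130.58322143554688), (53.74299621582031, 52.1123161315918), 68.79212951660156)
1637 ((662.3751220703125, -163.6272430419922), (50.407936096191406, 50.57314682006836), 5.579233169555664)
```

View pics/w1.png

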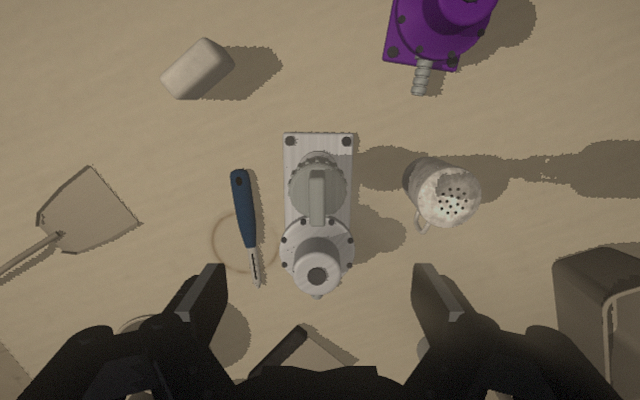

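Emit:
play_rows([
  {"slide":[-2,2.6,30],"turn":[0,0,0],"hand":85},
  {"slide":[0,0,35],"turn":[0,0,0],"hand":70},
  {"slide":[0,0,30],"turn":[0,0,0],"hand":60},
  {"slide":[0,0,0],"turn":[0,0,0],"hand":50},
  {"slide":[0,0,0],"turn":[0,0,0],"hand":50},
])

```text
clock: 2.9
eef_pos: [577.2, -130.0, 166.5]
tool_rot: [3.14, -0.001, 1.213]
force: [0.2, -0.0, 0.2]
width: 49.8
```

Emit:
play_rows([
  {"slide":[-0.5,-1,20],"turn":[0,0,0],"hand":45},
  {"slide":[0,0,18],"turn":[0,0,0],"hand":40},
  {"slide":[0,0,9],"turn":[0,0,0],"hand":40},
  {"slide":[0,0,0],"turn":[0,0,0],"hand":40},
  {"slide":[0,0,0],"turn":[0,0,0],"hand":40},
])

```text
clock: 3.52
eef_pos: [576.1, -131.1, 119.3]
tool_rot: [3.14, -0.0, 1.211]
force: [-0.1, 0.3, 0.0]
width: 40.0
```

```bash
cat > look.py <<'E'
from cell import *
from h import *
import sys
n=sys.argv[1]
s=read_state()
print({k:np.round(s[k],2).tolist() for k in("clock","qpos","eef_pos","tool_rot","force","torque","width")})
cam=sys.argv[2];c=calibration(cam);im,d=get_image(cam);np.savez(n+".npz",im=im,d=d,**c);
if cam=="scene":cr=im[150:290,320:480];im=cv2.resize(cr,None,fx=4,fy=4,interpolation=cv2.INTER_CUBIC)
cv2.imwrite(f"pics/{n}.png",im)
E
python3 look.py s2 scene
```

```text
{'clock': 3.52, 'qpos': [0.07, 0.69, 0.17, 1.79, -0.18, 0.67, 1.55], 'eef_pos': [576.14, -131.05, 119.32], 'tool_rot': [3.14, -0.0, 1.21], 'force': [-0.1, 0.29, 0.0], 'torque': [0.02, 0.01, -0.03], 'width': 40.03}
```

View pics/s2.png

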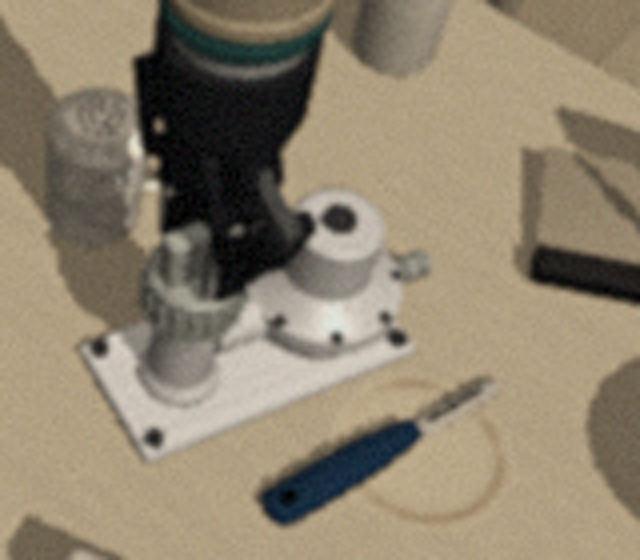

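```bash
python3 - <<'E'
from h import *
im,P=cloud("s2.npz");z=np.load("s2.npz")
for X in([575.8,-130.1,147],[576.1,-131,119.3],[576.1,-131,160],[583,-112,119],[569,-150,119]):
    c=z["R"]@np.array(X)+z["t"].ravel();q=z["K"]@c/c[2];print(X,q[:2].round(1),((q[:2]-[320,150])*4).round())
for u,v in((368,210),(362,215),(375,212),(376,218),(384,200),(394,207),(380,217),(372,205)):print(u,v,P[v,u].round())
E
python3 look.py w2 wrist
```

```text
[575.8, -130.1, 147] [369.6 207.1] [199. 228.]
[576.1, -131, 119.3] [368.7 215.3] [195. 261.]
[576.1, -131, 160] [370.8 203.3] [203. 213.]
[583, -112, 119] [363.9 208.7] [175. 235.]
[569, -150, 119] [373.5 222.3] [214. 289.]
368 210 [ 569. -132.  145.]
362 215 [ 555. -128.  137.]
375 212 [ 555. -157.  175.]
376 218 [ 558. -160.  154.]
384 200 [ 557. -169.  220.]
394 207 [ 555. -194.  223.]
380 217 [ 547. -174.  182.]
372 205 [ 551. -150.  193.]
{'clock': 3.58, 'qpos': [0.07, 0.69, 0.17, 1.79, -0.18, 0.67, 1.55], 'eef_pos': [576.05, -131.03, 119.25], 'tool_rot': [3.14, -0.0, 1.21], 'force': [0.9, 0.36, 0.65], 'torque': [-0.05, 0.01, -0.02], 'width': 39.7}
```

View pics/w2.png

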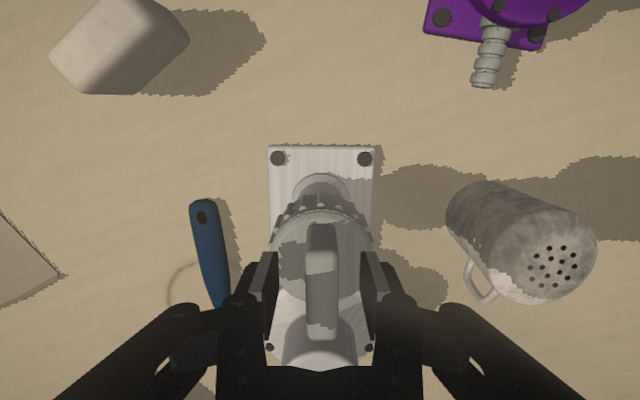

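The wing is at (322,280), midway between the pads at x≈265 and 375, so I can close on it.

Emit:
play_rows([
  {"slide":[0,0,0],"turn":[0,0,0],"hand":20},
  {"slide":[0,0,0],"turn":[0,0,0],"hand":8},
  {"slide":[0,0,0],"turn":[0,0,0],"hand":5},
  {"slide":[0,0,0],"turn":[0,0,0],"hand":5},
  {"slide":[0,0,0],"turn":[0,0,0],"hand":5},
])

```text
clock: 4.25
eef_pos: [575.6, -131.0, 118.7]
tool_rot: [3.141, -0.0, 1.211]
force: [-0.6, 0.2, 5.1]
width: 12.7
```

```bash
python3 look.py w3 wrist
```

```text
{'clock': 4.25, 'qpos': [0.07, 0.69, 0.17, 1.8, -0.18, 0.67, 1.55], 'eef_pos': [575.64, -130.96, 118.68], 'tool_rot': [3.14, -0.0, 1.21], 'force': [-0.59, 0.17, 5.09], 'torque': [0.03, 0.2, -0.01], 'width': 12.66}
```

View pics/w3.png

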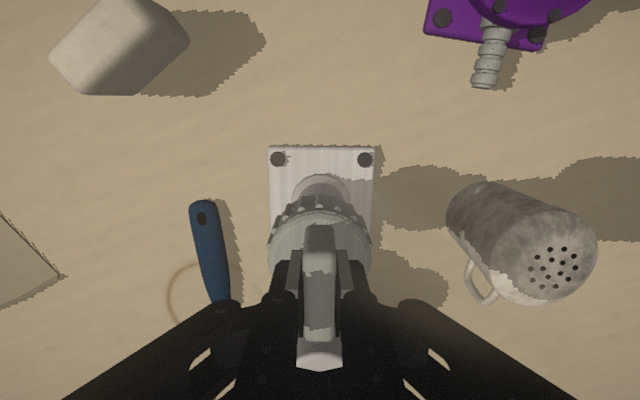

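Emit:
play_rows([
  {"slide":[0,0,-0.5],"turn":[0,0,-2],"hand":5},
  {"slide":[0,0,0],"turn":[0,0,-2],"hand":5},
  {"slide":[0,0,0],"turn":[0,0,0],"hand":5},
])

```text
clock: 4.68
eef_pos: [575.3, -130.9, 118.7]
tool_rot: [-3.142, -0.0, 1.281]
force: [0.3, -0.5, 2.3]
width: 13.2
```

```bash
cat > st.py <<'E'
from cell import *
import numpy as np
s=read_state()
print({k:np.round(s[k],2).tolist() for k in("clock","eef_pos","tool_rot","force","torque","width")},round(s["qpos"][6],2),"yaw",round(np.degrees(s["tool_rot"][2]),2))
E
python3 st.py
```

```text
{'clock': 4.68, 'eef_pos': [575.35, -130.91, 118.73], 'tool_rot': [-3.14, -0.0, 1.28], 'force': [0.33, -0.52, 2.35], 'torque': [0.02, -0.04, 0.01], 'width': 13.21} 1.6 yaw 73.42
```

Turned 4° counter-clockwise with no torque so far. Continuing that way.

Emit:
play_rows([
  {"slide":[0,0,0],"turn":[0,0,-2],"hand":5},
  {"slide":[0,0,0],"turn":[0,0,-2],"hand":5},
  {"slide":[0,0,0],"turn":[0,0,0],"hand":5},
])

```text
clock: 5.05
eef_pos: [575.2, -131.0, 118.7]
tool_rot: [-3.141, -0.0, 1.351]
force: [-0.3, -0.5, 1.6]
width: 12.9
```

```bash
python3 st.py
```

```text
{'clock': 5.05, 'eef_pos': [575.24, -130.95, 118.72], 'tool_rot': [-3.14, -0.0, 1.35], 'force': [-0.34, -0.53, 1.57], 'torque': [0.02, 0.05, -0.03], 'width': 12.94} 1.66 yaw 77.43
```

Emit:
play_rows([
  {"slide":[0,0,0],"turn":[0,0,-2],"hand":5},
  {"slide":[0,0,0],"turn":[0,0,-2],"hand":5},
  {"slide":[0,0,0],"turn":[0,0,0],"hand":5},
])

```text
clock: 5.42
eef_pos: [575.2, -130.9, 118.7]
tool_rot: [-3.141, -0.0, 1.421]
force: [0.0, 0.2, 1.1]
width: 13.0
```

```bash
python3 st.py; python3 look.py w4 wrist
```

```text
{'clock': 5.42, 'eef_pos': [575.18, -130.91, 118.71], 'tool_rot': [-3.14, -0.0, 1.42], 'force': [0.01, 0.17, 1.1], 'torque': [-0.06, 0.11, -0.04], 'width': 13.03} 1.71 yaw 81.43
{'clock': 5.42, 'qpos': [0.1, 0.69, 0.11, 1.79, -0.12, 0.67, 1.71], 'eef_pos': [575.18, -130.91, 118.71], 'tool_rot': [-3.14, -0.0, 1.42], 'force': [0.01, 0.17, 1.1], 'torque': [-0.06, 0.11, -0.04], 'width': 13.03}
```

View pics/w4.png

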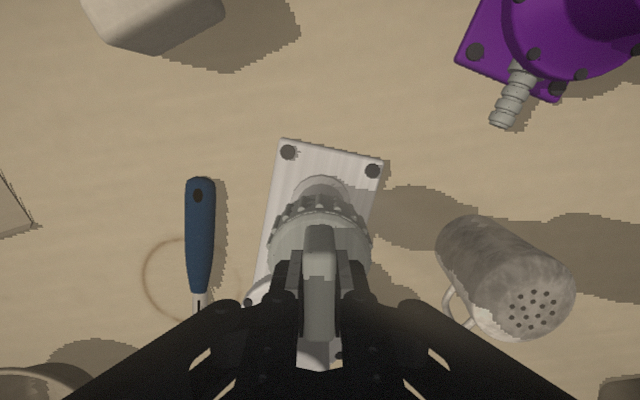

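The wing followed the jaws: it is still straight between the pads at (320,270), while the base shows turned. That is 12° counter-clockwise with no stop, so this is the loosening way.

Emit:
play_rows([
  {"slide":[0,0,0],"turn":[0,0,-6],"hand":5},
  {"slide":[0,0,0],"turn":[0,0,-6],"hand":5},
  {"slide":[0,0,0],"turn":[0,0,-6],"hand":5},
  {"slide":[0,0,0],"turn":[0,0,-6],"hand":5},
  {"slide":[0,0,0],"turn":[0,0,0],"hand":5},
])

```text
clock: 6.1
eef_pos: [575.3, -131.0, 118.7]
tool_rot: [3.142, -0.0, 1.838]
force: [-1.1, -0.2, 0.6]
width: 12.7
```

```bash
python3 st.py
```

```text
{'clock': 6.1, 'eef_pos': [575.34, -131.0, 118.74], 'tool_rot': [3.14, -0.0, 1.84], 'force': [-1.07, -0.19, 0.59], 'torque': [-0.1, 0.07, -0.01], 'width': 12.75} 2.01 yaw 105.32
```

Emit:
play_rows([
  {"slide":[0,0,0],"turn":[0,0,-6],"hand":5},
  {"slide":[0,0,0],"turn":[0,0,-6],"hand":5},
  {"slide":[0,0,0],"turn":[0,0,-6],"hand":5},
  {"slide":[0,0,0],"turn":[0,0,-6],"hand":5},
  {"slide":[0,0,0],"turn":[0,0,0],"hand":5},
])

```text
clock: 6.72
eef_pos: [575.4, -131.1, 118.7]
tool_rot: [3.141, -0.0, 2.256]
force: [-0.6, 0.5, 0.3]
width: 13.2
```

```bash
python3 st.py
```

```text
{'clock': 6.72, 'eef_pos': [575.42, -131.06, 118.73], 'tool_rot': [3.14, -0.0, 2.26], 'force': [-0.57, 0.48, 0.33], 'torque': [-0.14, 0.06, 0.02], 'width': 13.16} 2.32 yaw 129.23
```

Emit:
play_rows([
  {"slide":[0,0,0],"turn":[0,0,-6],"hand":5},
  {"slide":[0,0,0],"turn":[0,0,-6],"hand":5},
  {"slide":[0,0,0],"turn":[0,0,-6],"hand":5},
  {"slide":[0,0,0],"turn":[0,0,-6],"hand":5},
  {"slide":[0,0,0],"turn":[0,0,0],"hand":5},
])

```text
clock: 7.35
eef_pos: [575.4, -131.0, 118.7]
tool_rot: [3.141, -0.0, 2.674]
force: [0.3, -0.7, 0.6]
width: 13.4
```

```bash
python3 st.py
```

```text
{'clock': 7.35, 'eef_pos': [575.41, -131.01, 118.73], 'tool_rot': [3.14, -0.0, 2.67], 'force': [0.35, -0.67, 0.61], 'torque': [-0.16, -0.01, 0.0], 'width': 13.36} 2.63 yaw 153.19
```

Emit:
play_rows([
  {"slide":[0,0,0],"turn":[0,0,-6],"hand":5},
  {"slide":[0,0,0],"turn":[0,0,0],"hand":5},
])

```text
clock: 7.6
eef_pos: [575.4, -130.8, 118.7]
tool_rot: [3.141, -0.0, 2.778]
force: [-0.5, -0.3, 0.6]
width: 13.2
```

```bash
python3 st.py; python3 look.py w5 wrist
```

```text
{'clock': 7.6, 'eef_pos': [575.4, -130.85, 118.74], 'tool_rot': [3.14, -0.0, 2.78], 'force': [-0.5, -0.26, 0.57], 'torque': [-0.13, 0.06, -0.01], 'width': 13.17} 2.71 yaw 159.18
{'clock': 7.6, 'qpos': [0.35, 0.7, -0.27, 1.79, 0.27, 0.69, 2.71], 'eef_pos': [575.4, -130.85, 118.74], 'tool_rot': [3.14, -0.0, 2.78], 'force': [-0.5, -0.26, 0.57], 'torque': [-0.13, 0.06, -0.01], 'width': 13.17}
```

View pics/w5.png

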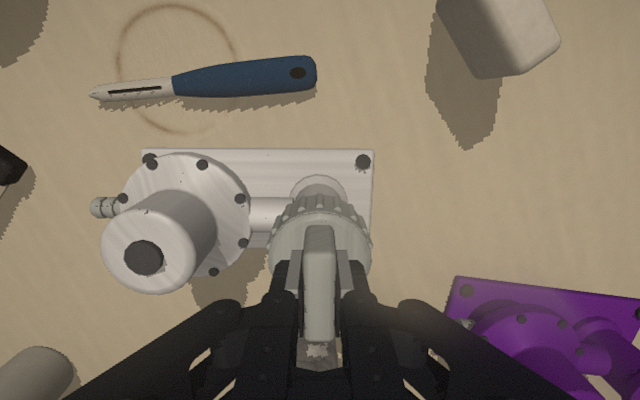

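The wing, at (320,270) and still straight in the jaws, is now square to the base plate. That's about 90° of turn, with the cap still seated. Lifting gently.

Emit:
play_rows([
  {"slide":[0,0,-2],"turn":[0,0,0],"hand":5},
  {"slide":[0,0,-2],"turn":[0,0,0],"hand":5},
  {"slide":[0,0,-2],"turn":[0,0,0],"hand":5},
  {"slide":[0,0,-2],"turn":[0,0,0],"hand":5},
])

```text
clock: 8.15
eef_pos: [575.4, -130.9, 126.9]
tool_rot: [3.142, -0.0, 2.782]
force: [0.1, -0.6, -1.0]
width: 13.3
```

```bash
python3 st.py
```

```text
{'clock': 8.15, 'eef_pos': [575.37, -130.86, 126.92], 'tool_rot': [3.14, -0.0, 2.78], 'force': [0.07, -0.6, -0.98], 'torque': [-0.02, -0.01, 0.03], 'width': 13.31} 2.71 yaw 159.38
```

It carries only the cap's weight (about 1 N), so it's free. Lifting it another ~85 mm.

Emit:
play_rows([
  {"slide":[0,0,-12],"turn":[0,0,0],"hand":5},
  {"slide":[0,0,-18],"turn":[0,0,0],"hand":5},
  {"slide":[0,0,-20],"turn":[0,0,0],"hand":5},
  {"slide":[0,0,-20],"turn":[0,0,0],"hand":5},
  {"slide":[0,0,-15],"turn":[0,0,0],"hand":5},
])

```text
clock: 8.78
eef_pos: [575.7, -131.0, 213.4]
tool_rot: [3.141, 0.001, 2.782]
force: [-0.2, 0.4, -1.1]
width: 12.4
```

Emit:
play_rows([
  {"slide":[0,0,0],"turn":[0,0,0],"hand":5},
  {"slide":[0,0,0],"turn":[0,0,0],"hand":5},
  {"slide":[0,0,0],"turn":[0,0,0],"hand":5},
])

```text
clock: 9.15
eef_pos: [574.8, -130.8, 210.9]
tool_rot: [-3.141, -0.002, 2.782]
force: [-0.4, -0.7, -0.8]
width: 13.1
```

```bash
python3 st.py; python3 look.py s6 scene; python3 look.py w6 wrist; python3 look.py t6 top
python3 - <<'E'
from h import *
for f in("top.npz","t6.npz"):
    im,P=cloud(f)
    for n,(a,b,c,d) in dict(shaker=(120,175,300,345),clock=(240,270,410,455),peeler=(115,205,425,460)).items():
        q=P[a:b,c:d];m=(q[...,2]>10)&(q[...,2]<120);print(f,n,m.sum(),q[m].mean(0).round(1))
E
```

```text
{'clock': 9.15, 'eef_pos': [574.78, -130.85, 210.92], 'tool_rot': [-3.14, -0.0, 2.78], 'force': [-0.41, -0.71, -0.76], 'torque': [-0.02, 0.03, 0.04], 'width': 13.05} 2.76 yaw 159.4
{'clock': 9.15, 'qpos': [0.37, 0.58, -0.31, 1.71, 0.22, 0.89, 2.76], 'eef_pos': [574.78, -130.85, 210.92], 'tool_rot': [-3.14, -0.0, 2.78], 'force': [-0.41, -0.71, -0.76], 'torque': [-0.02, 0.03, 0.04], 'width': 13.05}
{'clock': 9.2, 'qpos': [0.37, 0.58, -0.31, 1.71, 0.22, 0.89, 2.76], 'eef_pos': [574.85, -130.84, 210.94], 'tool_rot': [-3.14, -0.0, 2.78], 'force': [0.67, 0.12, -0.48], 'torque': [0.05, -0.05, 0.04], 'width': 13.1}
{'clock': 9.25, 'qpos': [0.37, 0.58, -0.31, 1.71, 0.22, 0.89, 2.76], 'eef_pos': [574.99, -130.83, 211.08], 'tool_rot': [-3.14, -0.0, 2.78], 'force': [0.03, -0.29, -1.1], 'torque': [0.02, -0.02, 0.01], 'width': 13.59}
top.npz shaker 1112 [633.7  -6.7  82.7]
top.npz clock 629 [ 426.6 -203.4   58.2]
top.npz peeler 570 [ 599.9 -235.3   14.8]
t6.npz shaker 1114 [633.6  -6.7  82.8]
t6.npz clock 391 [ 423.2 -190.9   56.6]
t6.npz peeler 0 [nan nan nan]<stdin>:5: RuntimeWarning: Mean of empty slice.
  ret = um.true_divide(
```

View pics/s6.png

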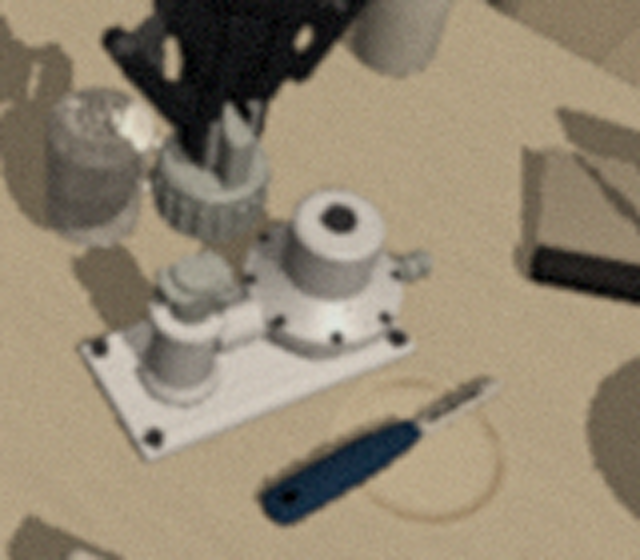

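View pics/w6.png

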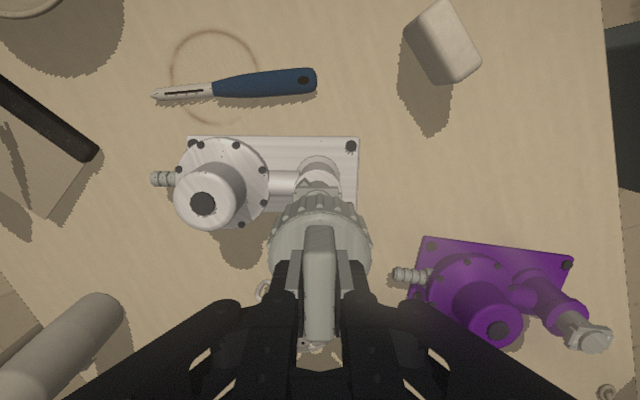

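In the scene crop the cap hangs in the jaws at (210,180), clear of the bare outlet at (195,290). The peeler, at (370,450), lies where it was. The arm hides the peeler and part of the timer in the top view, so I'll compare them in the scene view and then hand in.

```bash
python3 - <<'E'
from cell import *
from h import *
a,b=np.load("scene.npz")["im"],np.load("s6.npz")["im"]
for n,(r0,r1,c0,c1) in dict(clock=(282,325,328,372),peeler=(240,285,380,448),shaker=(170,207,328,352)).items():
    sh,resp=cv2.phaseCorrelate(np.float64(cv2.cvtColor(a[r0:r1,c0:c1],6)),np.float64(cv2.cvtColor(b[r0:r1,c0:c1],6)))
    print(n,"shift px",np.round(sh,2),"resp",round(resp,2),"meandiff",np.abs(a[r0:r1,c0:c1].astype(int)-b[r0:r1,c0:c1]).mean().round(1))
s=read_state();print(s["eef_pos"],s["width"],np.abs(s["qd"]).max())
print(finish_job())
E
```

```text
clock shift px [0.52 0.52] resp 1.0 meandiff 9.9
peeler shift px [0.04 0.47] resp 1.01 meandiff 9.8
shaker shift px [-1.21 -0.54] resp 0.25 meandiff 33.6
[ 575.09299463 -130.83896748  211.19754769] 12.87712452977806 0.0033602830654596693
the job is handed in; nothing more can be done
None
```

The cap is off, and I handed the job in with it held in the gripper about 92 mm above its seat and over the outlet; no verdict was reported.

- **Thread direction:** I gripped the wing and turned it counter-clockwise seen from above in 2° steps. After 12° there was no torque or stop, and the tightening stop would have come within 9°. I took counter-clockwise as the loosening way and did not try clockwise.
- **Turning and lifting:** I turned the seated cap about 90°; the measured torque stayed near zero. It then lifted with only about 1 N, roughly the cap's own weight.
- **Last checks:** The arm was still, the fingers were 13 mm apart on the wing, and the camera showed the outlet bare. The job took about 9 s of the 42 s allowed.
- **Objects to leave alone:**
  - Timer and peeler: they shifted no more than about 0.5 px in the scene view. In the final top view the arm hid the peeler and part of the timer, so that check could not be used for them.
  - Shaker: it is unchanged in the top view to 0.1 mm. Its scene-view match was poor and showed about 1.3 px of shift, which I put down to the changed light and shadow from the arm.

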